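# Clip the spring balance to the magnet's keeper and load it to 10 N

## Task

Clip the white spring balance onto the ring of the swivel eye on the electromagnet's keeper: push the hook's sprung gate sideways against the ring until the ring is inside and the gate has snapped shut behind it. Then draw the balance straight back until its pointer stands at the 10 N line, keep it there for about a second to see that the keeper holds, slacken it off and lay it down at rest, still clipped to the eye. The magnet is weak: at no moment load its keeper and eye with more than 15 N in any direction, and leave the other things on the bench where they are.

Things in the scene. Friction and masses are not known exactly. Their poses are not given: they have to be found in the camera images.
- balance_grip (a point): Middle of the black rubber grip zone (front 56 mm) of the loose spring balance, on its long axis, half-way up. Balance: ivory bar 150 long, 26 wide, 24 high, about 0.2 kg, lying flat on the bench. Axes: x along the bar to the hook, y left, z up. The bar ends 30 mm in front of this point and 120 mm behind it, then a 24 mm steel hanging ring.
- scale_10 (a point): The long green line on the bar's top, the 10 N mark. The scale has 11 lines 4 mm (2 N) apart, from 0 at the rear; the red pointer in the slot moves forward as the hook is drawn out.
- hook_centre (a point): Middle of the snap hook's opening, on the balance's long axis, 74 mm in front of balance_grip when nothing pulls; axes as there. Steel wire hook, 6 mm thick, 32 wide, level, at half the bar's height: straight spine on the left (centreline y +13 mm), round bow in front (outer end 27 mm ahead of this point), brass gate on the right (centreline y -13 mm).
- gate_mid (a point): Where the ring should press the gate: on the gate's centreline (y -13 mm from hook_centre), 22 mm ahead of its hinge and 7 mm behind its free end, where the bow's nose begins. A 6 mm ring wire goes in if it meets the gate from 5 mm behind to 4 mm ahead of this point; further ahead it lands on the rigid nose. Once in, drawing the balance back runs the ring into the bow and the gate snaps shut.
- gate (a joint): Angle of the hook's gate (rad): 0 shut, grows as it is pressed inwards to its stop at 0.75. A spring shuts it: pressed at gate_mid it yields at about 1.6 N and takes about 4 N near its stop. The ring is inside the nose from about 0.6 rad. Nearer the hinge it is stiffer; pressed close to its free end it may snap shut behind the ring at once.
- hook (a joint): How far the hook is drawn out of the balance against its spring (m): 0 at rest, 500 N per m, so 0.020 is 10 N (pointer at the green line); stop at 0.040. It moves outwards only: pushed back it is rigid.
- magnet: Electromagnet screwed to the bench: cream coil 56 mm in diameter, 68 long, its axis level and 36 mm up, on a grey base plate 110 x 84 x 8 mm. Origin in the middle of the plate's underside; local x runs along the coil, the eye stands out on the -x side; z up. A steel keeper plate (10 x 50 x 50 mm) carrying the eye clings to the -x pole.
- eye_home (a point): Nominal place of the eye's upright pin: on the coil's axis, 70 mm from its middle towards -x, 36 mm up; axes of magnet. Really it lies up to 9 mm to either side (local y), as the keeper happens to cling, and up to 9 mm nearer or further (local x), as its threaded stud is screwed in; not measured. The eye swings loosely on the pin, about 9 degrees either way to a stop.
- eye_front (a point): Nominal place of the ring's outermost wire, where the hook goes on: 44 mm from eye_home towards the magnet's -x, 36 mm up. Really up to about 16 mm aside and 9 mm nearer or further (see eye_home): to be found by feel or by eye. The eye is an upright steel ring, wire 6 mm thick, opening 30 mm, its plane along the coil's axis, so its hole looks sideways.
- open_balance: Bystander: small yellow spring balance with a plain wire hook, 110 x 16 x 16 mm; origin in the middle of its underside.
- resistor_a: Bystander: green tube resistor, 90 mm long, 32 high; origin under its middle.
- resistor_b: Bystander: another such green resistor.
- brass_mass: Bystander: brass weight, 42 mm across, 47 high; origin in the middle of its underside.
- horseshoe: Bystander: red horseshoe magnet, about 75 x 58 x 14 mm; origin under its middle.
- multimeter: Bystander: yellow multimeter lying on its back, 140 x 75 x 31 mm; origin under its middle.
- screwdriver: Bystander: screwdriver lying on the bench.
Mind the look-alikes: they are no part of the job. What is shaped like the part that bears balance_grip but purple is not meant. There is more than one size of the magnet; the job needs the larger.

How it is judged:
By the outcome, as a careful person would: the job done as asked, in the order asked, and still so for the second after the job is handed in, with the robot touching nothing.
It also fails if it takes over 72 s, if anything falls off the work surface, if the arm or the gripper's body presses on something with over 40 N, if the wrist force passes 120 N, or if a joint passes its speed limit or range.

## Robot

A 6-joint arm with a two-finger parallel gripper is mounted at the origin on the work surface. World frame = base frame: x ahead of the robot, y to its left, z up, the work surface at z = 0. Lengths are in m, angles in rad, forces in N, time in s.
With the tool pointing down it reaches from about 0.225 to 0.875 m from the base axis. Payload 3.4 kg.
Tool frame: the origin (TCP) lies at the very end of the fingers, on their centre line; the grasp point (between the pads) lies 19 mm behind it; z points along the fingers, y is the line along which they close (so a half turn about z gives the same grasp; the last joint's range is limited). The gripper opens to 85 mm and grips with 20 to 120 N. Pads are 22 mm wide; open, the fingers measure 114 mm over their backs; the gripper's body (76 mm by 85 mm) begins 54 mm behind the grasp point. The pads swing forward as they close: fully open they stand 13 mm farther back than shut.
Start: joints at [-1.465, 0.276, 1.505, -0, 1.361, -0.121], TCP at [0.129, -0.56, 0.231] pointing down, gripper open.
Joint ranges: [-2.89, 2.89], [-0.75, 2.08], [0.22, 2.7], [-1.18, 4.32], [0.11, 2.71], [-2.7, 2.7]. Speed limits (rad/s): [2.57, 2.57, 3.14, 3.14, 3.14, 3.14].

## Interface

Orientations are given as a unit quaternion [w, x, y, z].
In Python, from rig import readout, vision, manip gives the robot as it stands.
- The arm moves only by the shell command python3 -m handwheel 'ROWS' [FORCE]. ROWS is JSON, a list of rows, each a list of 3 entries, a list of its own where there are three numbers: the shift along the tool's x, y, z in mm, then the turn, a rotation vector about the tool's x, y, z in units of 6 degrees (1.0 is 6 degrees), then the closure, from -1 (fully open) to 1 (shut), so that 0 is half open. A call has 1 to 20 rows; each row shifts and turns the commanded pose from where the row before left it, along the tool's axes as they then stand; what a row does not reach is not made up. A row lasts 1/8 s, in which the tool goes at most 62.5 mm and 10.7 degrees, less where a joint would pass 70% of its speed; a pose out of reach is approached as far as the arm can. A call is refused whole if a number of a shift passes 62.5 or a number of a turn 1, either way. A call with a gripper value outside its range is refused whole. The fingers move at their own pace and stop on an object; FORCE is the grip in N (left out, the last holds). Time passes only in rows, so rows that do not move let the fingers close. It gives the time, the measured TCP pose, the force, the opening and the grip force at its end, in the units of the state.
- readout.get_state(): the state, without advancing time (a new reading comes with each control period).
- vision.get_image(name): name is "scene" or "side" or "wrist"; returns the picture (384x512x3 uint8, blue, green, red); there is no depth.
- vision.camera_params(name): a dict with "intrinsics" (3x3 intrinsics, pixels), "dist" ([k1, k2, p1, p2, k3] as OpenCV has them; the pictures are not rectified), "rvec" (rotation vector, rad) and "tvec" (3), from world to camera coordinates, as OpenCV has them; the wrist camera has in their place "hand_eye" (4x4, takes a point from camera to tool coordinates, whose origin is the TCP and whose axes are the flange's). Camera axes: x right, y down, z forward; pixel columns grow to the right and rows downward; lengths in m; the calibration is good to about 2 mm. A picture is of the moment at which its call begins: read the wrist's pose just before it. camera_params takes no time and is no camera call.
- manip.sign_off(): hands the job in; it is judged then, once.
The state is a dict: "clock": time; "qpos": joint angles; "qd": joint speeds; "effort": joint torques, N m; "position": TCP position; "ee_rot": TCP orientation; "contact_force": force on the tool from outside, world axes, zero at the start; "moment": the same for the moment, N m; "width": finger opening in m; "gripper_force": force on a finger pad.
Only numpy, scipy, OpenCV 4.12 (cv2) and the standard library are available. Lean on these libraries where they do the work, as an engineer would, in place of code of your own. Each camera call takes 0.05 s, during which the arm holds its last target. There are 200 camera calls.

## Working session

There is one attempt and no reset: what is moved stays moved. The work goes in short steps, Python scripts to look and compute and a shell command to move; the robot and the scene stay as the last step left them, time stands still between calls to the robot, and variables do not carry over. Pictures are saved under pics/ and viewed, at most 10 in all, crops included, and the job is handed in when it is done.

```bash
ls; mkdir -p pics
python3 - <<'E'
from rig import readout, vision
import cv2,json
for n in ("scene","side"):
    cv2.imwrite(f"pics/{n}0.png",vision.get_image(n))
    p=vision.camera_params(n); print(n,p)
print(vision.camera_params("wrist"))
print(readout.get_state())
E
```

```text
pics
scene {'intrinsics': array([[451.14721312,   0.        , 251.77789737],
       [  0.        , 451.14721312, 188.57866236],
       [  0.        ,   0.        ,   1.        ]]), 'dist': array([-0.02656503,  0.        ,  0.        ,  0.        ,  0.        ]), 'rvec': array([ 2.20242492,  1.37839342, -0.44055062]), 'tvec': array([-0.22780293, -0.37041496,  1.37860573])}
side {'intrinsics': array([[474.64345855,   0.        , 247.19057514],
       [  0.        , 474.64345855, 192.63963298],
       [  0.        ,   0.        ,   1.        ]]), 'dist': array([-0.07977341,  0.        ,  0.        ,  0.        ,  0.        ]), 'rvec': array([ 2.41518977, -0.23199201,  0.09892237]), 'tvec': array([-0.52740437,  0.10297804,  1.18366834])}
{'intrinsics': array([[278.07091971,   0.        , 252.7047657 ],
       [  0.        , 278.07091971, 196.2571138 ],
       [  0.        ,   0.        ,   1.        ]]), 'dist': array([-0.01613743,  0.        ,  0.        ,  0.        ,  0.        ]), 'hand_eye': array([[ 2.38727830e-04, -9.59631148e-01, -2.81261451e-01,
         7.08316163e-02],
       
[... 264 characters left out ...]
 'qpos': array([-1.46498771e+00,  2.76521545e-01,  1.50603072e+00,  1.16220050e-05,
        1.36070734e+00, -1.21015938e-01]), 'qd': array([-1.72653348e-03, -2.02192896e-05, -4.67969931e-03, -1.40312712e-03,
       -1.72669473e-03, -1.27545726e-03]), 'effort': array([ 1.65179656e-03, -4.17698872e+01, -2.46404725e+01, -1.80509278e-04,
        5.81931658e-03,  1.71625658e-05]), 'position': array([ 0.12924684, -0.55978747,  0.2305224 ]), 'ee_rot': array([-8.33410749e-04,  9.93575511e-01,  1.13168060e-01,  1.20194801e-05]), 'contact_force': array([ 0.12171014, -0.08143439,  0.95574631]), 'moment': array([ 0.00790524,  0.01771866, -0.06351595]), 'gripper_force': 0.0, 'width': 0.08527802827500228}
```

View pics/scene0.png

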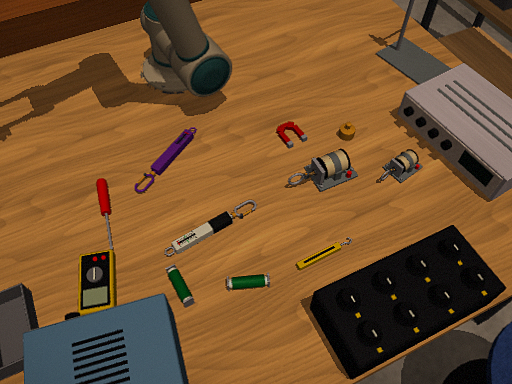

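View pics/side0.png

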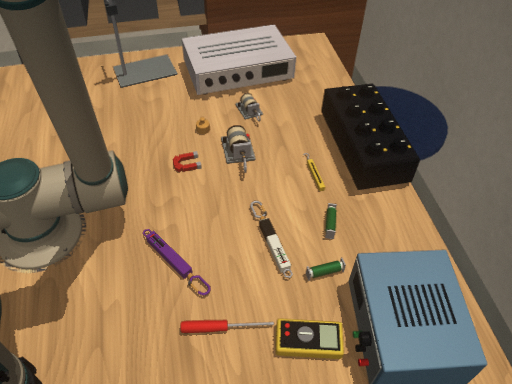

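Scene image: the white balance has its hook at about (245,208) and ring at (170,251). The purple one at (165,160) is the look-alike. There are two magnets: the larger at (330,168) with its eye at (297,180), and a smaller one at (402,165). I'll take the white balance and the larger magnet, and confirm both in one enlarged crop.

```bash
cat > h.py <<'E'
import numpy as np, cv2
from rig import readout, vision
from scipy.spatial.transform import Rotation as R
def cam(n,state=None):
    p=vision.camera_params(n)
    if n=="wrist":
        s=state; q=s["ee_rot"]; T=np.eye(4); T[:3,:3]=R.from_quat(np.r_[q[1:],q[0]]).as_matrix(); T[:3,3]=s["position"]
        W=T@p["hand_eye"]; W=np.linalg.inv(W); Rm,t=W[:3,:3],W[:3,3]
    else: Rm=cv2.Rodrigues(p["rvec"])[0]; t=p["tvec"]
    return p["intrinsics"],p["dist"],Rm,t
def ray(c,uv):
    K,d,Rm,t=c; u=cv2.undistortPoints(np.array([[uv]],float),K,d)[0,0]
    return -Rm.T@t, Rm.T@np.r_[u,1]
def at(c,uv,z):
    o,v=ray(c,uv); return o+v*(z-o[2])/v[2]
def tri(cs,uvs):
    A=np.zeros((3,3));b=np.zeros(3)
    for c,uv in zip(cs,uvs):
        o,v=ray(c,uv); v=v/np.linalg.norm(v); P=np.eye(3)-np.outer(v,v); A+=P;b+=P@o
    x=np.linalg.solve(A,b); return x,[np.linalg.norm(np.cross(x-ray(c,uv)[0],ray(c,uv)[1]/np.linalg.norm(ray(c,uv)[1]))) for c,uv in zip(cs,uvs)]
def proj(c,X):
    K,d,Rm,t=c; return cv2.projectPoints(np.atleast_2d(np.array(X,float)),cv2.Rodrigues(Rm)[0],t,K,d)[0][:,0]
E
python3 - <<'E'
import cv2,numpy as np
a=cv2.imread("pics/scene0.png")[140:265,160:360]; b=cv2.imread("pics/side0.png")[115:285,215:295]
a=cv2.resize(a,None,fx=2.8,fy=2.8,interpolation=3); b=cv2.resize(b,None,fx=3,fy=3,interpolation=3)
o=np.zeros((520,800,3),np.uint8); o[:a.shape[0],:a.shape[1]]=a; o[:510,560:800]=b; cv2.imwrite("pics/crop1.png",o)
E
```

```text
(no output)
```

View pics/crop1.png

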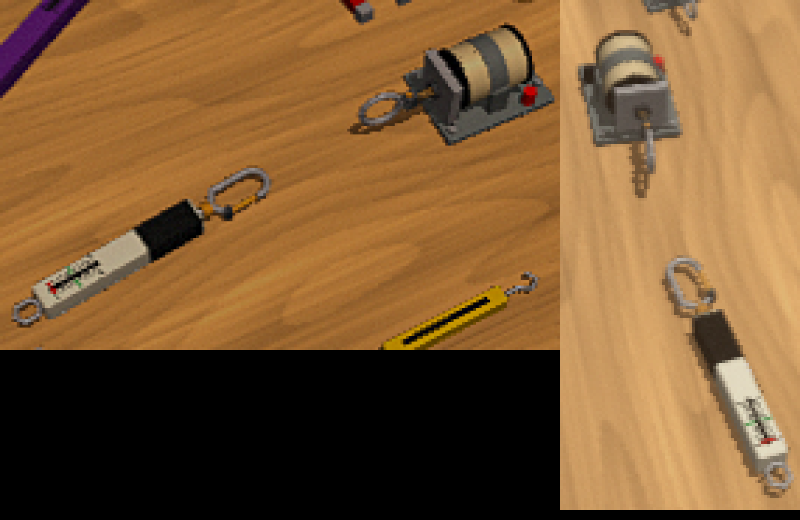

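Crop confirms it: the ivory bar with black grip and snap hook (gate on the right), and the larger magnet with its upright ring. Next I'll work out approximate positions.

Run:
```python
from h import *
np.set_printoptions(precision=4,suppress=True)
S=cam("scene");D=cam("side")
s=lambda u,v:(160+u/2.8-.3,140+v/2.8-.3); d=lambda u,v:(215+(u-560)/3-.3,115+v/3-.3)
f=at(D,d(710,315),.024);r=at(D,d(770,461),.024); print("side bar",f,r,np.linalg.norm(f-r))
for n,a,b in [("hook bow tip",s(269,180),d(672,262)),("rear ring",s(14,316),d(780,490)),("eye front",s(361,113),d(650,172)),("eye top",s(385,92),d(651,135))]:
    print(n,*tri([S,D],[a,b]))
e=[at(D,d(593,143),.008),at(D,d(680,135),.008)];print("plate edge side",e,np.linalg.norm(e[0]-e[1]))
e2=[at(S,s(446,141),.008),at(S,s(553,98),.008)];print("plate right edge scene",e2,np.linalg.norm(e2[0]-e2[1]))
```

```text
side bar [ 0.5661 -0.0811  0.024 ] [ 0.5807 -0.229   0.024 ] 0.14864583195283007
hook bow tip [ 0.5511 -0.0017  0.0017] [np.float64(0.0012941037691285339), np.float64(0.0012941037691284116)]
rear ring [ 0.5844 -0.2465  0.0101] [np.float64(0.0012202056607945547), np.float64(0.0012202056607945792)]
eye front [0.5454 0.0873 0.0316] [np.float64(0.003684962236814823), np.float64(0.0036849622368146217)]
eye top [0.5505 0.1064 0.0582] [np.float64(0.002767699756179679), np.float64(0.002767699756179667)]
plate edge side [array([0.5055, 0.152 , 0.008 ]), array([0.5884, 0.1473, 0.008 ])] 0.0830130094339268
plate right edge scene [array([0.5874, 0.1525, 0.008 ]), array([0.5893, 0.2626, 0.008 ])] 0.11014953202517316
```

Positions are consistent: bar length 0.149, plate 0.083 x 0.110. The bar heads about 96° with its middle of grip near (0.569,-0.111). First move is to go above it and then turn the tool x axis to the hook direction.

```bash
python3 -m handwheel '[[[38,-24,4],[0,0,0],-1],[[38,-24,4],[0,0,0],-1],[[38,-24,4],[0,0,0],-1],[[38,-24,4],[0,0,0],-1],[[38,-24,4],[0,0,0],-1],[[38,-24,4],[0,0,0],-1],[[38,-24,4],[0,0,0],-1],[[38,-24,4],[0,0,0],-1],[[38,-24,4],[0,0,0],-1],[[38,-24,4],[0,0,0],-1],[[38,-24,4],[0,0,0],-1],[[38,-24,4],[0,0,0],-1],[[38,-24,4],[0,0,0],-1],[[36,-26,4],[0,0,0],-1]]'
python3 -m handwheel '[[[0,0,0],[0,0,-1],-1],[[0,0,0],[0,0,-1],-1],[[0,0,0],[0,0,-1],-1],[[0,0,0],[0,0,-1],-1],[[0,0,0],[0,0,-1],-1],[[0,0,0],[0,0,-1],-1],[[0,0,0],[0,0,-1],-1],[[0,0,0],[0,0,-1],-1],[[0,0,0],[0,0,-1],-1],[[0,0,0],[0,0,-1],-1],[[0,0,0],[0,0,-1],-1],[[0,0,0],[0,0,-1],-1],[[0,0,0],[0,0,-1],-1],[[0,0,0],[0,0,-0.8],-1],[[0,0,0],[0,0,0],-1],[[0,0,0],[0,0,0],-1]]'
python3 - <<'E'
from h import *
s=readout.get_state();print(s["position"],s["ee_rot"],s["qpos"],s["clock"])
im=vision.get_image("wrist");cv2.imwrite("pics/w1.png",im);np.save("w1.npy",s,allow_pickle=True)
cv2.imwrite("pics/w1b.png",cv2.resize(im,(800,600),interpolation=3))
E
```

```text
clock: 1.85
position: [0.5705, -0.1106, 0.1747]
ee_rot: [0.0, 0.994, 0.113, -0.0]
contact_force: [-0.3, -0.0, 0.9]
width: 0.0856
gripper_force: 0.0
clock: 3.85
position: [0.5696, -0.1117, 0.1751]
ee_rot: [-0.0, 0.671, 0.742, -0.0]
contact_force: [0.5, -0.5, 0.2]
width: 0.0855
gripper_force: 0.0
[ 0.56955391 -0.11174881  0.17506142] [-1.98977076e-04  6.70909379e-01  7.41539311e-01 -1.26199207e-04] [-3.13557188e-01  3.20343010e-01  1.58391120e+00 -7.12294876e-05
  1.23780486e+00 -4.13461270e-01] 3.85
```

View pics/w1b.png

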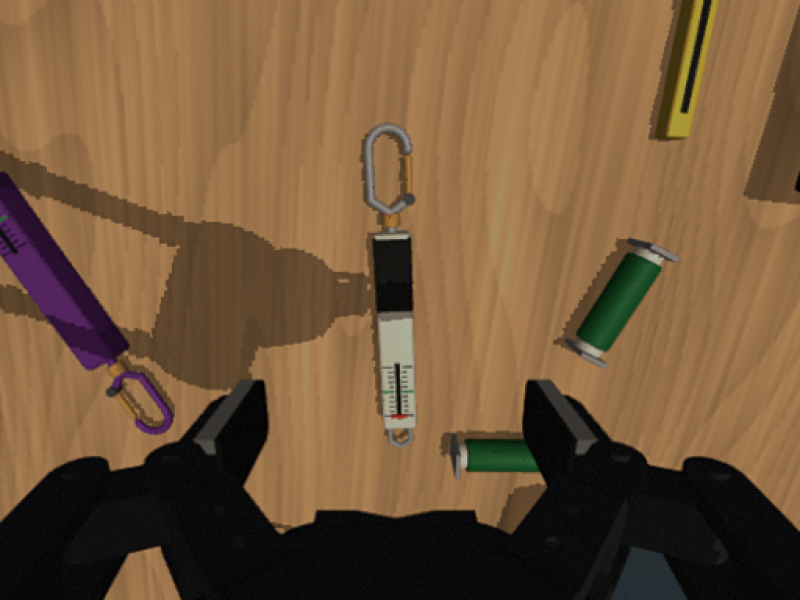

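The wrist picture shows the bar's front top edge mid at (392,235), the rear at (399,428), the bow tip at (387,124), and the pointer at 0. In the gripper view it is nearly centred.

Run:
```python
from h import *
s=np.load("w1.npy",allow_pickle=True).item(); W=cam("wrist",s)
q=lambda u,v:(u*.64-.2,v*.64-.2)
f=at(W,q(393,235),.024);r=at(W,q(399.5,428),.024);h=at(W,q(387,124),.015)
d=(f-r)/np.linalg.norm(f-r);print(f,r,np.linalg.norm(f-r),h,np.linalg.norm((h-f)[:2]),np.degrees(np.arctan2(d[1],d[0])))
g=f-.03*d
T=R.from_quat(np.r_[s["ee_rot"][1:],s["ee_rot"][0]]).as_matrix(); print("grip",g,"tool shift",T.T@(np.r_[g[:2],.003]-s["position"])*1e3,"tool x heading",np.degrees(np.arctan2(T[1,0],T[0,0])))
```

```text
[ 0.56393888 -0.07673926  0.024     ] [ 0.58346258 -0.22307884  0.024     ] 0.14763619889751575 [ 0.55307284 -0.00692684  0.015     ] 0.0706529858221536 97.59916682090034
grip [ 0.56790614 -0.10647578  0.024     ] tool shift [  5.38947024  -1.03536246 172.06258606] tool x heading 95.72541552451335
```

```bash
python3 -m handwheel '[[[5,-1,25],[0,0,-0.3],-1],[[0,0,30],[0,0,0],-1],[[0,0,30],[0,0,0],-1],[[0,0,30],[0,0,0],-1],[[0,0,25],[0,0,0],-1],[[0,0,18],[0,0,0],-1],[[0,0,12],[0,0,0],-1],[[0,0,0],[0,0,0],-1],[[0,0,0],[0,0,0],-1],[[0,0,0],[0,0,0],-0.3],[[0,0,0],[0,0,0],0],[[0,0,0],[0,0,0],0.3],[[0,0,0],[0,0,0],1],[[0,0,0],[0,0,0],1],[[0,0,0],[0,0,0],1],[[0,0,0],[0,0,0],1]]' 50
python3 - <<'E'
from h import *
s=readout.get_state();print(s["contact_force"],s["moment"],s["gripper_force"],s["width"],s["position"])
E
```

```text
clock: 5.9
position: [0.5686, -0.107, 0.0058]
ee_rot: [0.0, 0.659, 0.752, 0.0]
contact_force: [-0.8, 0.4, 5.5]
width: 0.0249
gripper_force: 50.6
[-0.83193715  0.37874832  5.46383469] [0.06187035 0.12240518 0.08254814] 50.62031328678131 0.024877682969177167 [ 0.56857219 -0.10703884  0.00575948]
```

```bash
python3 -m handwheel '[[[0,0,-8],[0,0,0],1],[[0,0,-8],[0,0,0],1],[[0,0,-9],[0,0,0],1],[[0,0,0],[0,0,0.8],1],[[0,0,0],[0,0,0.8],1],[[15,-11,0],[0,0,0],1],[[15,-11,0],[0,0,0],1],[[15,-12,0],[0,0,0],1],[[15,-12,0],[0,0,0],1],[[15,-11,0],[0,0,0],1],[[15,-11,0],[0,0,0],1],[[0,0,0],[0,0,0],1],[[0,0,0],[0,0,0],1],[[0,0,0],[0,0,0],1]]'
python3 - <<'E'
from h import *
s=readout.get_state();print(s["contact_force"],s["moment"],s["gripper_force"],s["width"],s["position"],s["ee_rot"])
im=vision.get_image("wrist");np.save("w2.npy",s,allow_pickle=True)
cv2.imwrite("pics/w2.png",cv2.resize(im[0:240,130:450],(800,600),interpolation=3))
cv2.imwrite("pics/s2.png",vision.get_image("scene"));cv2.imwrite("pics/d2.png",vision.get_image("side"))
E
```

```text
clock: 7.65
position: [0.5042, -0.0152, 0.0304]
ee_rot: [0.0, 0.72, 0.694, 0.0]
contact_force: [0.3, 0.1, -1.2]
width: 0.0249
gripper_force: 49.8
[ 0.34331346  0.13078383 -1.22353972] [-0.00456678  0.03499405 -0.01352172] 49.78854060173035 0.02491800660064082 [ 0.5042289  -0.01516649  0.03035835] [4.85570997e-04 7.19551429e-01 6.94438958e-01 1.98205159e-04]
```

View pics/w2.png

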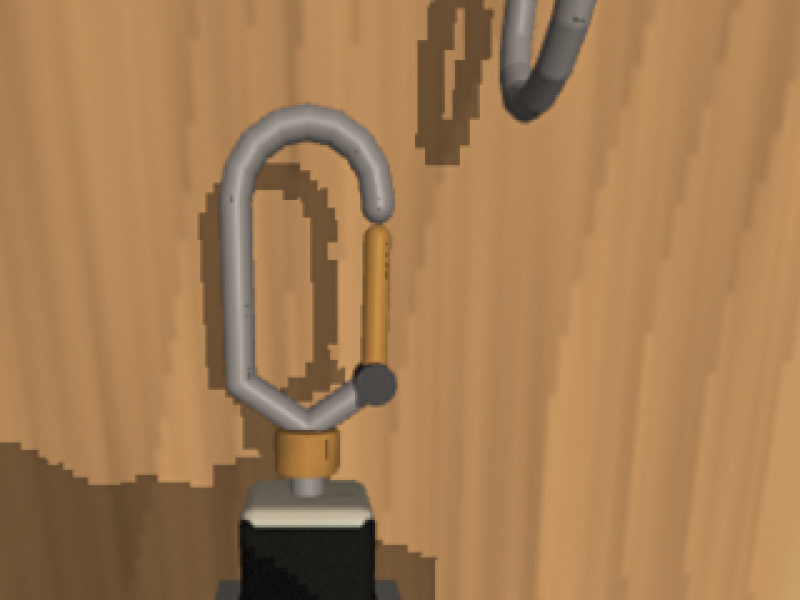

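The crop shows the hook with gate centreline from hinge (375,384) to free end (377,224), and the ring's front wire with its outermost edge at (524,121), wire centre about (526,105).

Run:
```python
from h import *
np.set_printoptions(precision=1,suppress=True)
s=np.load("w2.npy",allow_pickle=True).item(); W=cam("wrist",s)
T=R.from_quat(np.r_[s["ee_rot"][1:],s["ee_rot"][0]]).as_matrix()
print("heading",np.degrees(np.arctan2(T[1,0],T[0,0])))
for n,u,v in [("bow tip",307,103),("free end",377,224),("hinge",375,384),("spine lo",237,370),("spine hi",237,190),("bar front",308,510),("ring c",526,105),("ring edge",524,121)]:
    X=at(W,(130+(u-1)/2.5,(v-1)/2.5),.036); print(n,X*1e3,"tool",T.T@(X-s["position"])*1e3)
```

```text
heading 87.9650568892199
bow tip [507.   87.7  36. ] tool [102.9  -0.9  -5.7]
free end [519.3  67.   36. ] tool [82.7 12.1 -5.7]
hinge [518.6  37.4  36. ] tool [53.1 12.5 -5.7]
spine lo [491.6  41.1  36. ] tool [ 55.8 -14.6  -5.7]
spine hi [493.7  73.8  36. ] tool [ 88.5 -13.7  -5.7]
bar front [504.5  11.8  36. ] tool [27.  -0.7 -5.7]
ring c [546.   86.1  36. ] tool [102.7  38.1  -5.6]
ring edge [545.7  83.5  36. ] tool [100.1  38.   -5.6]
```

```bash
python3 -m handwheel '[[[9,0,0],[0,0,0],1],[[9,0,0],[0,0,0],1],[[9,0,0],[0,0,0],1],[[0,5,0],[0,0,0],1],[[0,5,0],[0,0,0],1],[[0,4,0],[0,0,0],1],[[0,0,0],[0,0,0],1],[[0,0,0],[0,0,0],1]]'
python3 - <<'E'
from h import *
F=[]
for i in range(4):
    s=readout.get_state()
    im=vision.get_image("wrist");F.append(s["contact_force"])
print(np.round(F,1),s["position"]);np.save("w3.npy",s,allow_pickle=True)
cv2.imwrite("pics/w3.png",cv2.resize(im[0:180,170:410],(800,600),interpolation=3))
E
```

```text
clock: 8.8
position: [0.5181, 0.0117, 0.0302]
ee_rot: [-0.0, 0.719, 0.695, -0.0]
contact_force: [0.2, -0.0, -1.6]
width: 0.0242
gripper_force: 49.8
[[ 0.2 -0.  -1.6]
 [-0.4  0.6 -1.8]
 [ 0.8  0.3 -2. ]
 [-0.5 -0.8 -2.3]] [0.51813277 0.0118019  0.03025943]
```

View pics/w3.png

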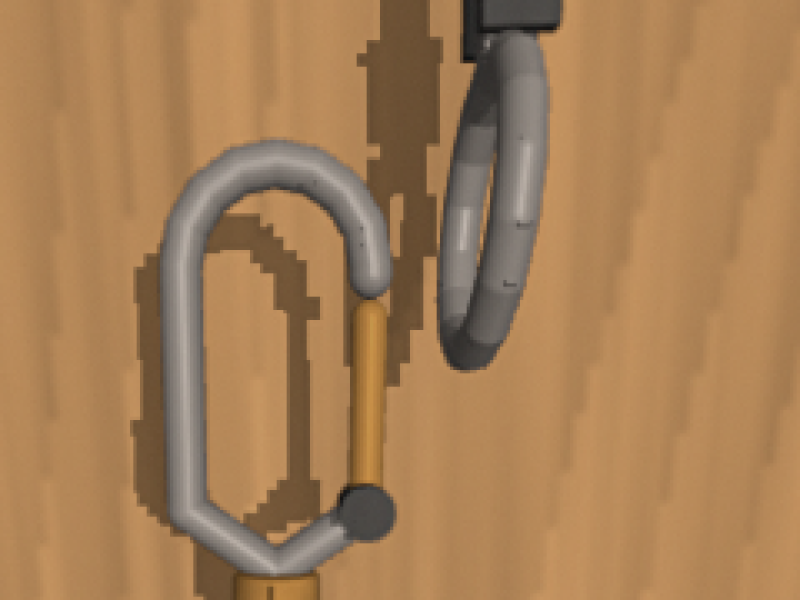

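The crop shows the ring's front wire centre at (467,350), level with gate_mid at (368,350), and about 14 mm to the side. Now I'll press sideways, watching the force.

```bash
python3 -m handwheel '[[[0,3,0],[0,0,0],1],[[0,3,0],[0,0,0],1],[[0,2,0],[0,0,0],1],[[0,2,0],[0,0,0],1],[[0,2,0],[0,0,0],1],[[0,0,0],[0,0,0],1]]' | grep -E "pos|contact"
python3 -m handwheel '[[[0,2,0],[0,0,0],1],[[0,2,0],[0,0,0],1],[[0,2,0],[0,0,0],1],[[0,0,0],[0,0,0],1]]' | grep -E "pos|contact"
python3 - <<'E'
from h import *
F=[]
for i in range(4):
    s=readout.get_state()
    im=vision.get_image("wrist");F.append(s["contact_force"])
print(np.round(np.mean(F,0),2),s["position"])
cv2.imwrite("pics/w4.png",cv2.resize(im[0:180,170:410],(800,600),interpolation=3))
E
```

```text
position: [0.5305, 0.0114, 0.0303]
contact_force: [0.8, -0.2, -1.4]
position: [0.5367, 0.0112, 0.0303]
contact_force: [-0.7, 0.0, -2.0]
[-0.57  0.19 -2.15] [0.53626585 0.01123934 0.03026581]
```

View pics/w4.png

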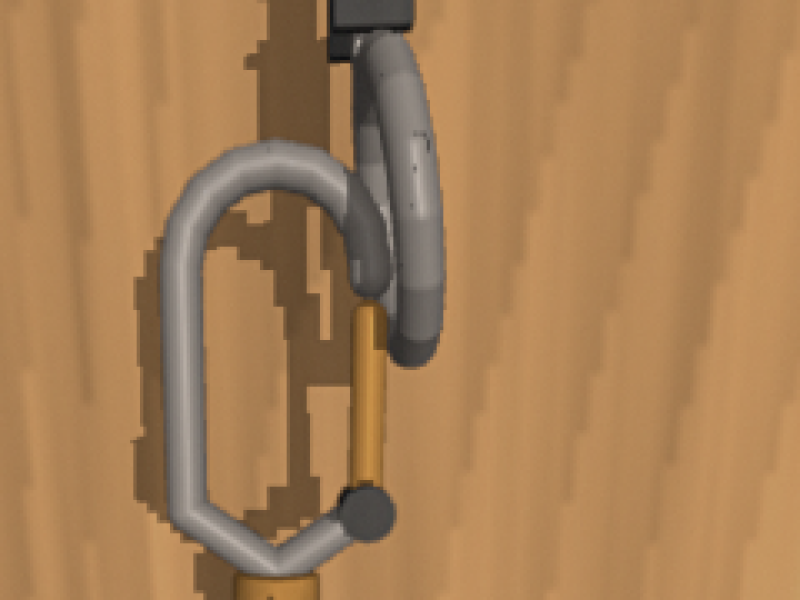

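Contact has been made at (388,340) and the eye has swung close to its stop. The contact point is still on target, so I press on in small steps.

```bash
for k in 1; do :; done; python3 -m handwheel '[[[0,2,0],[0,0,0],1],[[0,2,0],[0,0,0],1],[[0,2,0],[0,0,0],1],[[0,0,0],[0,0,0],1]]' | grep -E "pos|contact"
python3 -m handwheel '[[[0,2,0],[0,0,0],1],[[0,2,0],[0,0,0],1],[[0,2,0],[0,0,0],1],[[0,0,0],[0,0,0],1]]' | grep -E "pos|contact"
python3 - <<'E'
from h import *
F=[]
for i in range(4):
    s=readout.get_state()
    im=vision.get_image("wrist");F.append(s["contact_force"])
print(np.round(np.mean(F,0),2),s["position"])
cv2.imwrite("pics/w5.png",cv2.resize(im[0:180,170:410],(800,600),interpolation=3))
E
```

```text
position: [0.542, 0.0111, 0.0301]
contact_force: [-1.5, -0.1, -1.2]
position: [0.5481, 0.0109, 0.0302]
contact_force: [-3.4, 0.5, -1.9]
[-3.36  0.81 -1.81] [0.54806238 0.01087817 0.03018454]
```

View pics/w5.png

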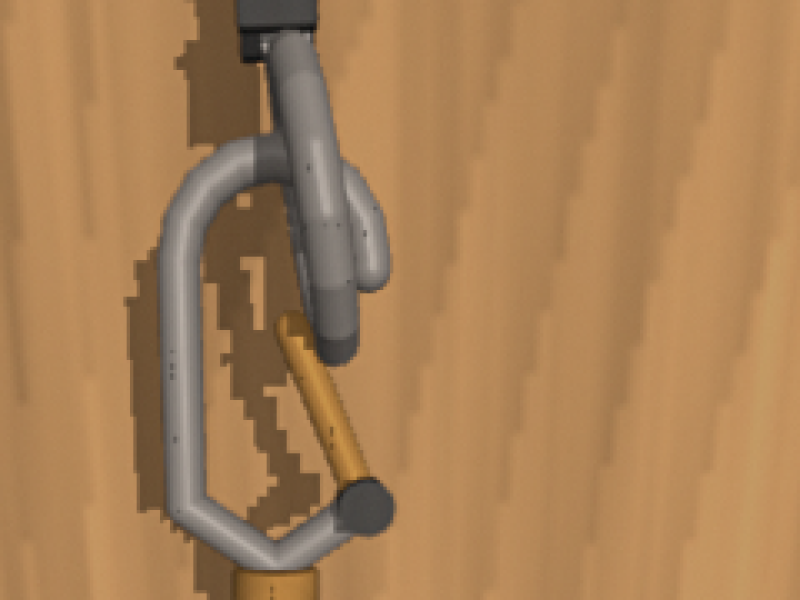

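The gate is open about 0.42 rad with the ring wire at (337,345), about level with the nose's inner side. It needs roughly 5 mm more.

```bash
python3 -m handwheel '[[[0,1.5,0],[0,0,0],1],[[0,1.5,0],[0,0,0],1],[[0,1.5,0],[0,0,0],1],[[0,0.5,0],[0,0,0],1],[[0,0,0],[0,0,0],1]]' | grep -E "pos|contact"
python3 - <<'E'
from h import *
F=[]
for i in range(4):
    s=readout.get_state()
    im=vision.get_image("wrist");F.append(s["contact_force"])
print(np.round(np.mean(F,0),2),s["position"])
cv2.imwrite("pics/w6.png",cv2.resize(im[0:180,170:410],(800,600),interpolation=3))
E
```

```text
position: [0.5533, 0.0106, 0.0302]
contact_force: [-3.5, 0.8, -2.2]
[-3.66  0.32 -2.03] [0.55334078 0.01060514 0.03029426]
```

View pics/w6.png

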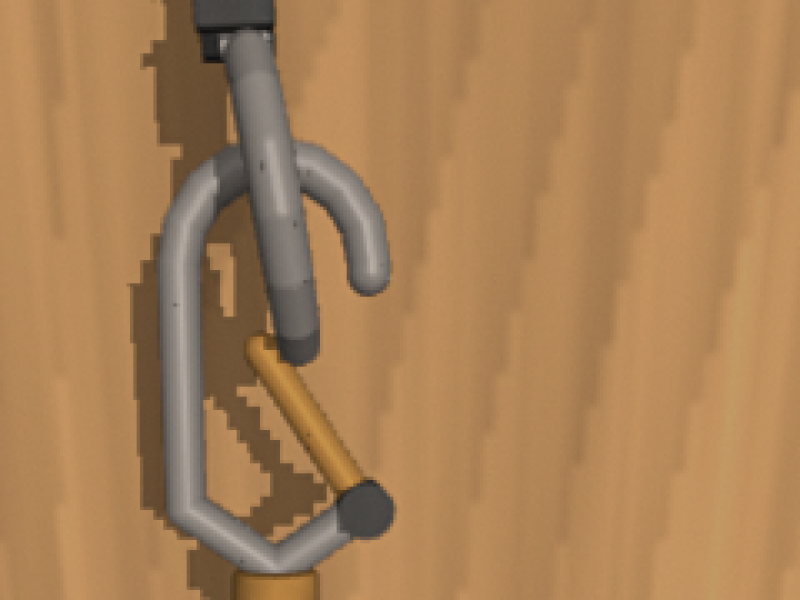

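The ring wire at (298,345) is now well inside the nose at (370,280). I'll draw back and shift about 5 mm left to line up with the pin.

```bash
python3 -m handwheel '[[[-2,0,0],[0,0,0],1],[[-2,0,0],[0,0,0],1],[[-2,0,0],[0,0,0],1],[[-2,0,0],[0,0,0],1],[[-2,-1,0],[0,0,0],1],[[-2,-2,0],[0,0,0],1],[[-1,-2,0],[0,0,0],1],[[0,0,0],[0,0,0],1],[[0,0,0],[0,0,0],1]]' | grep -E "pos|contact"
python3 -m handwheel '[[[-2,0,0],[0,0,0],1],[[-2,0,0],[0,0,0],1],[[-2,0,0],[0,0,0],1],[[-1,0,0],[0,0,0],1],[[0,0,0],[0,0,0],1]]' | grep -E "pos|contact"
python3 - <<'E'
from h import *
F=[]
for i in range(6):
    s=readout.get_state()
    im=vision.get_image("wrist");F.append(s["contact_force"])
print(np.round(np.mean(F,0),2),s["position"],s["clock"])
cv2.imwrite("pics/w7.png",im)
E
```

```text
position: [0.5479, -0.0021, 0.0303]
contact_force: [-0.4, 0.5, -1.7]
position: [0.5476, -0.0091, 0.0302]
contact_force: [0.1, 1.0, -1.8]
[-0.22  1.68 -1.84] [ 0.54761135 -0.00908692  0.03028473] 14.475
```

```bash
cat > m.py <<'E'
from h import *
import sys
F=[]
for i in range(6):
    s=readout.get_state(); im=vision.get_image("wrist");F.append(s["contact_force"])
r=cv2.imread("pics/w7.png") if False else None
cv2.imwrite(f"pics/{sys.argv[1]}.png",im)
W=cam("wrist",s);T=R.from_quat(np.r_[s["ee_rot"][1:],s["ee_rot"][0]]).as_matrix()
def loc(img): # dark hinge + V of hook: template from native picture pics/ref.png
    t=cv2.imread("pics/ref.png");m=cv2.matchTemplate(img[:,220:310],t,cv2.TM_CCOEFF_NORMED)
    _,v,_,p=cv2.minMaxLoc(m);c=m[:,p[0]];y=p[1]
    if 0<y<len(c)-1: y=y+.5*(c[y-1]-c[y+1])/(c[y-1]-2*c[y]+c[y+1])
    return p[0]+220,y,v
x,y,v=loc(im)
tx=lambda vv:(T.T@(at(W,(265,vv+10),s["position"][2]+.0057)-s["position"]))[0]*1e3
print("F",np.round(np.mean(F,0),2),"clock",round(s["clock"],2),"pos",np.round(s["position"],4),"match",x,round(y,2),round(float(v),3),"tool x",round(tx(y),1),"rest",round(tx(140),1),"ext mm",round(tx(y)-tx(140),1))
E
python3 - <<'E'
import cv2,numpy as np
# w6 crop is 800x600 of rows 0:180, cols 170:410 -> native
a=cv2.resize(cv2.imread("pics/w6.png"),(240,180),interpolation=cv2.INTER_AREA)
t=a[140:172,80:118]; cv2.imwrite("pics/ref.png",t)   # native cols 250:288, rows 140:172
b=cv2.imread("pics/w7.png")
m=cv2.matchTemplate(b[:,220:310],t,cv2.TM_CCOEFF_NORMED);print(cv2.minMaxLoc(m))
E
python3 -m handwheel '[[[-2,0,0],[0,0,0],1],[[-2,0,0],[0,0,0],1],[[-2,0,0],[0,0,0],1],[[-2,0,0],[0,0,0],1],[[-2,0,0],[0,0,0],1],[[0,0,0],[0,0,0],1]]' | grep -E "pos|contact"
python3 m.py w8
```

```text
(-0.545066237449646, 0.8449892997741699, (2, 310), (30, 135))
position: [0.5469, -0.0185, 0.0301]
contact_force: [-0.3, 6.0, -0.6]
F [-0.42  5.94 -2.16] clock 15.53 pos [ 0.5469 -0.0184  0.0302] match 251 115.17 0.783 tool x 66.5 rest 54.6 ext mm 11.8
```

Force 5.9 N and the imaged extension of 11.8 mm agree, so 8 mm more is needed.

```bash
python3 -m handwheel '[[[-2,0,0],[0,0,0],1],[[-2,0,0],[0,0,0],1],[[-2,0,0],[0,0,0],1],[[-1.5,0,0],[0,0,0],1],[[-0.5,0,0],[0,0,0],1],[[0,0,0],[0,0,0],1]]' | grep -E "pos|contact"
python3 m.py w9; python3 -c "
from h import *
cv2.imwrite('pics/s9.png',vision.get_image('scene'));cv2.imwrite('pics/d9.png',vision.get_image('side'))"
```

```text
position: [0.5462, -0.0253, 0.03]
contact_force: [-0.6, 9.8, -2.1]
F [-0.29  9.32 -2.2 ] clock 16.57 pos [ 0.5462 -0.0253  0.03  ] match 252 100.17 0.763 tool x 73.3 rest 54.6 ext mm 18.7
```

```bash
python3 -m handwheel '[[[-1,0,0],[0,0,0],1],[[-0.5,0,0],[0,0,0],1],[[0,0,0],[0,0,0],1],[[0,0,0],[0,0,0],1],[[0,0,0],[0,0,0],1],[[0,0,0],[0,0,0],1]]' | grep -E "pos|contact"
python3 m.py w10
python3 - <<'E'
from h import *
np.set_printoptions(precision=4,suppress=True)
for n in ("scene","side"):
    im=vision.get_image(n); cv2.imwrite(f"pics/{n}10.png",im); c=cam(n)
    s=readout.get_state(); p=s["position"]; uv=proj(c,[p[0],p[1]-.08,.048])[0]; u,v=np.round(uv).astype(int)
    r=im[v-22:v+22,u-22:u+22].astype(int); B,G,Rd=r[...,0],r[...,1],r[...,2]
    for nm,w in (("red",np.clip(Rd-np.maximum(B,G)-50,0,None)),("green",np.clip(G-np.maximum(B,Rd)-12,0,None))):
        if w.sum():
            yy,xx=np.indices(w.shape);X=at(c,((xx*w).sum()/w.sum()+u-22,(yy*w).sum()/w.sum()+v-22),.048);print(n,nm,w.sum(),X,(p-X)[1])
        else: print(n,nm,"none")
E
```

```text
position: [0.546, -0.0265, 0.0299]
contact_force: [-0.5, 10.9, -1.6]
F [-0.2  10.22 -2.  ] clock 17.73 pos [ 0.546  -0.0265  0.0299] match 252 97.32 0.757 tool x 74.6 rest 54.6 ext mm 20.0
scene red 5961 [ 0.5536 -0.1193  0.048 ] 0.09274976686871794
scene green 162 [ 0.5432 -0.1112  0.048 ] 0.08469672973152767
side red 473 [ 0.5382 -0.1116  0.048 ] 0.08508386366472401
side green 59 [ 0.541  -0.1109  0.048 ] 0.08437805325931527
```

All readings agree on 10 N: force 10.2 N, extension 20.0 mm, and the red pointer within 1 mm of green. I hold for a second, then slacken by 20 + 9 mm.

```bash
python3 -m handwheel '[[[0,0,0],[0,0,0],1],[[0,0,0],[0,0,0],1],[[0,0,0],[0,0,0],1],[[0,0,0],[0,0,0],1],[[0,0,0],[0,0,0],1],[[0,0,0],[0,0,0],1],[[0,0,0],[0,0,0],1],[[0,0,0],[0,0,0],1]]' | grep -E "pos|contact"
python3 m.py w11
python3 -m handwheel '[[[2,0,0],[0,0,0],1],[[3,0,0],[0,0,0],1],[[3,0,0],[0,0,0],1],[[3,0,0],[0,0,0],1],[[3,0,0],[0,0,0],1],[[3,0,0],[0,0,0],1],[[3,0,0],[0,0,0],1],[[3,0,0],[0,0,0],1],[[3,0,0],[0,0,0],1],[[2,0,0],[0,0,0],1],[[1,0,0],[0,0,0],1],[[0,0,0],[0,0,0],1]]' | grep -E "pos|contact"
python3 m.py w12
```

```text
position: [0.546, -0.0265, 0.0299]
contact_force: [0.1, 9.2, -1.9]
F [-0.19  9.66 -2.3 ] clock 19.12 pos [ 0.5461 -0.0265  0.03  ] match 252 97.31 0.756 tool x 74.6 rest 54.6 ext mm 20.0
position: [0.548, 0.0003, 0.0303]
contact_force: [-0.2, -0.2, -2.6]
F [-0.04 -0.24 -2.01] clock 20.93 pos [5.479e-01 3.000e-04 3.030e-02] match 250 140.81 0.847 tool x 54.2 rest 54.6 ext mm -0.4
```

It held for over 1 s, and now the hook is back at rest with slack. Lay it down with the nose pitched up about 3.5°.

```bash
python3 -m handwheel '[[[1,0,-0.0],[0,0.2,0],1],[[1,0,3],[0,0.2,0],1],[[0,0,3],[0,0.2,0],1],[[0,0,3],[0,0,0],1],[[0,0,3],[0,0,0],1],[[0,0,2],[0,0,0],1],[[0,0,0],[0,0,0],1]]' | grep -E "pos|contact|rot"
python3 m.py w13
python3 -m handwheel '[[[0,0,1],[0,0,0],1],[[0,0,1],[0,0,0],1],[[0,0,0],[0,0,0],1],[[0,0,0],[0,0,0],1]]' | grep -E "pos|contact|rot"
python3 m.py w14
```

```text
position: [0.5479, 0.0032, 0.0161]
ee_rot: [-0.022, 0.719, 0.694, 0.022]
contact_force: [-0.3, -0.8, -1.9]
F [ 0.16 -0.34 -1.38] clock 22.1 pos [0.5482 0.0031 0.0164] match 250 141.23 0.725 tool x 53.6 rest 54.2 ext mm -0.6
position: [0.5481, 0.0031, 0.0143]
ee_rot: [-0.022, 0.719, 0.694, 0.023]
contact_force: [0.6, 0.5, -2.3]
F [-0.04  0.12 -2.01] clock 22.9 pos [0.5481 0.0031 0.0143] match 250 141.2 0.735 tool x 53.6 rest 54.2 ext mm -0.6
```

Not touching yet, so I lower a bit more.

```bash
python3 -m handwheel '[[[0,0,1],[0,0,0],1],[[0,0,0],[0,0,0],1],[[0,0,0],[0,0,0],1]]' | grep -E "pos|contact"
python3 m.py w15
python3 -m handwheel '[[[0,0,0.7],[0,0,0],1],[[0,0,0],[0,0,0],1],[[0,0,0],[0,0,0],1]]' | grep -E "pos|contact"
python3 m.py w16
```

```text
position: [0.548, 0.0032, 0.0133]
contact_force: [-0.5, 0.0, -0.4]
F [-0.38  0.01 -1.75] clock 23.57 pos [0.548  0.0032 0.0133] match 250 141.21 0.729 tool x 53.6 rest 54.2 ext mm -0.6
position: [0.5481, 0.0033, 0.0127]
contact_force: [-0.4, 0.4, -0.5]
F [ 0.05  0.44 -0.29] clock 24.25 pos [0.5481 0.0033 0.0127] match 250 141.14 0.723 tool x 53.7 rest 54.2 ext mm -0.6
```

```bash
python3 -m handwheel '[[[0,0,0],[0,0,0],1],[[0,0,0],[0,0,0],0.35],[[0,0,0],[0,0,0],0.2],[[0,0,0],[0,0,0],0],[[0,0,0],[0,0,0],-0.2],[[0,0,0],[0,0,0],-0.3],[[0,0,0],[0,0,0],-0.3],[[0,0,0],[0,0,0],-0.3]]' 20 
python3 m.py w17
python3 -m handwheel '[[[0,0,-6],[0,0,0],-0.3],[[0,0,-12],[0,0,0],-0.3],[[0,0,-20],[0,0,0],-0.3],[[0,0,-20],[0,0,0],-0.3],[[0,0,-20],[0,0,0],-0.3],[[0,0,0],[0,0,0],-0.3],[[0,0,0],[0,0,0],-0.3]]' | grep -E "pos|contact"
python3 - <<'E'
from h import *
s=readout.get_state();w=vision.get_image("wrist")
sc=vision.get_image("scene");sd=vision.get_image("side")
o=np.zeros((600,800,3),np.uint8);o[:384,:512]=w
sc=cv2.resize(sc[120:250,220:380],None,fx=1.8,fy=1.65,interpolation=3)[:, :288];o[:sc.shape[0],512:]=sc[:, :288]
sd=cv2.resize(sd[110:270,190:300],None,fx=2.4,fy=2.4,interpolation=3);o[216:600,512:512+264]=sd
cv2.imwrite("pics/fin.png",o)
E
```

```text
clock: 25.3
position: [0.548, 0.0032, 0.0126]
ee_rot: [-0.022, 0.719, 0.694, 0.023]
contact_force: [-0.2, 0.2, -0.3]
width: 0.0557
gripper_force: 0.0
F [0.12 0.15 0.23] clock 25.55 pos [0.5481 0.0032 0.0126] match 250 140.7 0.715 tool x 53.9 rest 54.2 ext mm -0.3
position: [0.5475, -0.0016, 0.0904]
contact_force: [-0.4, 0.4, 0.3]
```

View pics/fin.png

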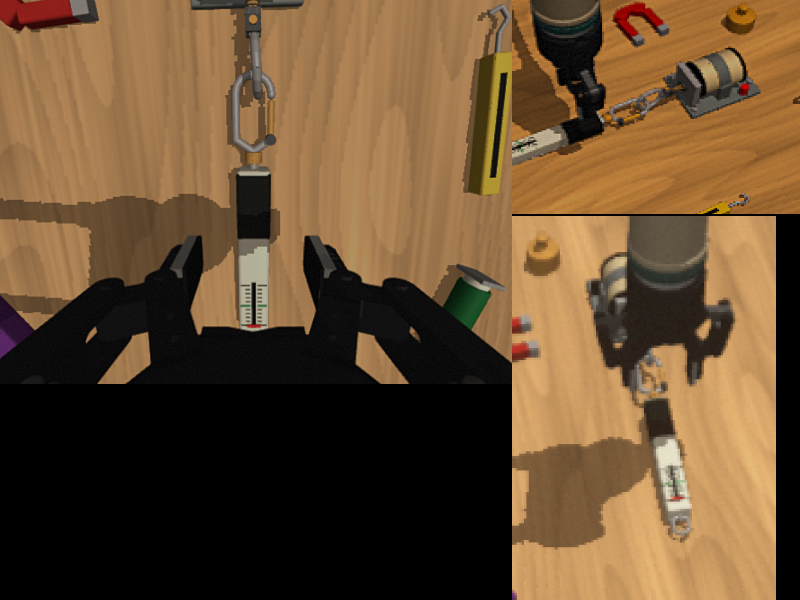

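The final picture shows the balance at rest, with the gate shut along (270,110), the ring at (258,75) inside the hook, the keeper on its pole and the gripper clear. I'll hand it in.

```bash
python3 -c "
from rig import manip; print(manip.sign_off())"
```

```text
the job is handed in; nothing more can be done
None
```

The white balance was clipped onto the larger magnet's eye, held at 10 N for over a second with the keeper holding, then slackened and laid down still clipped, and the job is handed in.

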